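Load a printed gear into the curing cabinet through its flap

TASK

Put the big grey gear into the curing cabinet for curing: slide the red bolt knob fully open so that the orange flap is free, then push the gear along the loading shelf, between the rails and through the flap, until it slides down inside and the flap falls shut behind it. Then slide the bolt fully back to lock the flap, and press the green start button all the way and let it go. Leave the small white gear on the shelf where it lies.

Things in the scene. Friction and masses are not known exactly. Their poses are not given: they have to be found in the camera images.
- gate (a point): Middle of the sill under the orange flap, on the top face of the curing cabinet's loading shelf (70 mm above the table; the cabinet is fixed). x points level into the cabinet through the flap, y left of one looking in, z up; offsets in these notes are along these axes from here. Aluminium shelf: x -250 to 0 mm, y -135 to 135. Doorway: 108 mm wide, 48 high
- lane_mouth (a point): Middle of the lane's mouth on the shelf, 100 mm before the sill (x = -100 mm), axes as the gate. Two black rails, 14 mm high: the lane is 104 mm wide from x = -60 to 0, and flares to 170 mm width at this point
- inside (a point): Point on the cabinet's floor, x = 170 mm, 58 mm below the shelf. From the sill a slick steel chute slopes down 27 degrees to this floor: a part whose middle has passed the sill tips and slides in by itself, so a pusher need not enter the doorway. The header and the flat clear roof (x = -6 to 249, y = -95 to 95) have their top 58 mm above the shelf
- flap (a joint): Orange flap, 108 x 45 x 5 mm, 50 g, hung from a level hinge at x = 0, 48 mm above the shelf; 0 = hanging shut, grows as its lower edge swings into the cabinet (to 1.3 rad). It swings inwards only, falls shut by its own weight, and cannot open while the bolt is shut
- bolt (a joint): Sliding bolt on the roof that carries the red knob: 0 = locked (its tongue stands behind the flap), 0.030 m = fully open. It slides along the gate's +y to open, with about 1.5 N of friction, and stays where it is left; at the start it is locked
- bolt_knob (a point): Middle of the upright red round knob of the bolt, 20 mm in diameter and 30 mm tall (15 mm above and below this point), on a flat steel strip 16 mm wide over the roof. When locked it is at x = 70, y = 46 mm from the gate point, 79.5 mm above the shelf; it moves with the bolt
- start_top (a point): Centre of the top of the green start button, 28 mm in diameter, on a grey box beside the cabinet; it is pressed straight down. It stands about 10 mm proud of its 44 mm wide black collar. Its position moves with it; its height above the table at rest is 122 mm
- start (a joint): Travel of the green button: 0 = up, 0.006 m = fully down; a spring of about 5 N at full travel brings it back up
- big_gear_mid (a point): Centre (half-way up) of the big grey printed gear: a flat disc 80 mm in diameter and 18 mm thick, 60 to 110 g, lying flat on the loading shelf, left or right of the lane's axis. Too wide to grasp: it is meant to be pushed at its rim
- small_gear_mid (a point): Centre (half-way up) of the small white gear, 40 mm in diameter, 12 mm thick, lying flat on the loading shelf on the other side from the big one; it is to be left alone
Not all that is in view belongs to the job. Of the things like the part that bears big_gear_mid, leave any that is brown or yellow; of the rest the larger one is meant.

How it is judged:
By the outcome, as a careful person would: the job done as asked, in the order asked, and still so for the second after the job is handed in, with the robot touching nothing.
It also fails if it takes over 72 s, if anything falls off the work surface, if the arm or the gripper's body presses on something with over 40 N, if the wrist force passes 120 N, or if a joint passes its speed limit or range.

ROBOT

A 7-joint arm with a two-finger parallel gripper is mounted at the origin on the work surface. World frame = base frame: x ahead of the robot, y to its left, z up, the work surface at z = 0. Lengths are in m, angles in rad, forces in N, time in s.
With the tool pointing down it reaches from about 0.35 to 0.9 m from the base axis. Payload 8.1 kg.
Tool frame: the origin (TCP) lies at the very end of the fingers, on their centre line; the grasp point (between the pads) lies 19 mm behind it; z points along the fingers, x is the direction in which the jaws open and shut, and the axes are right-handed (so a half turn about z gives the same grasp; the last joint's range is limited). The gripper opens to 85 mm and grips with 20 to 120 N. Pads are 22 mm wide; open, the fingers measure 114 mm over their backs; the gripper's body (76 mm by 85 mm) begins 54 mm behind the grasp point. The pads swing forward as they close: fully open they stand 13 mm farther back than shut.
Start: joints at [-1.274, 0.434, 0.025, 1.573, -0.012, 1.134, -0.075], TCP at [0.243, 0.576, 0.231] pointing down, gripper open.
Joint ranges: [-2.62, 2.62], [-0.44, 2.09], [-1.27, 1.32], [0.08, 2.57], [-1.32, 4.46], [0.12, 2], [-2.74, 2.74]. Speed limits (rad/s): [2.22, 2.22, 3.01, 3.01, 3.14, 3.14, 3.14].

INTERFACE

Orientations are given as a unit quaternion [x, y, z, w].
In Python, from station import ctrl gives the robot as it stands.
- The arm moves only by the tool arm_command, never from a script. Its argument "plan" is text: rows parted by semicolons, each of 7 numbers parted by spaces: the shift along the tool's x, y, z in cm, then the turn, a rotation vector about the tool's x, y, z in degrees, then the finger opening in cm, from 0 to 8.54. In form: dx dy dz wx wy wz fingers; .... A call has exactly 8 rows; each row is the pose to reach, as a shift and turn from the pose measured when the call began, along the tool's axes at that moment; what a row does not reach only later rows make up. A row lasts 1/10 s, in which the tool goes at most 50 mm and 8.59 degrees, less where a joint would pass 70% of its speed; a pose out of reach is approached as far as the arm can. A call with a gripper value outside its range is refused whole. The fingers move at their own pace and stop on an object; the grip force is fixed at half the most. Time passes only in rows, so rows that repeat a pose let the fingers close, or fill a call up. It gives the time, the measured TCP pose, the force and the opening at its end, in the units of the state.
- ctrl.read_state(): the state, without advancing time (a new reading comes with each control period).
- ctrl.read_camera(name): name is "scene" or "side" or "wrist"; returns a dict with "frame" (384x512x3 uint8, blue, green, red), "depth" (384x512 float32, m along the optical axis (not along the pixel's ray), 0 where there is no reading), "mtx" (3x3 intrinsics, pixels), "pose" (4x4, takes a point from camera to world coordinates); the wrist camera has in their place "T_tool_cam" (4x4, takes a point from camera to tool coordinates, whose origin is the TCP and whose axes are the tool frame's). Camera axes: x right, y down, z forward; pixel columns grow to the right and rows downward; lengths in m; the calibration is good to about 2 mm. A picture is of the moment at which its call begins: read the wrist's pose just before it.
- ctrl.hand_in(): hands the job in, once; it reports no verdict.
The state is a dict: "time_s": time; "q": joint angles; "joint_vel": joint speeds; "tau": joint torques, N m; "tcp_pos": TCP position; "ee_rot": TCP orientation; "ft_force": force on the tool from outside, world axes, zero at the start; "ft_torque": the same for the moment, N m; "gripper_width": opening from 0.0 (shut) to 1.0 (fully open).
Only numpy, scipy, OpenCV 4.12 (cv2) and the standard library are available. Lean on these libraries where they do the work, as an engineer would, in place of code of your own. Each camera call takes 0.05 s, during which the arm holds its last target. There are 200 camera calls.

## Working session

There is one attempt and no reset: what is moved stays moved. The work goes in short steps, Python scripts to look and compute and a tool call to move; the robot and the scene stay as the last step left them, time stands still between calls to the robot, and variables do not carry over. Pictures are saved under pics/ and viewed, about 8 in all and at most 12, crops included, and the job is handed in when it is done.

Besides the shell and the picture viewer there is one more tool, called after "Call:" as a command line: name --argument value ..., lists and objects as JSON in quotes. arm_command: Moves the arm, as the interface text tells. Its arguments: {"type":"object","properties":{"plan":{"type":"string"}},"required":["plan"]}

```bash
mkdir -p pics; cat > h.py <<'E'
import numpy as np, cv2, pickle
from station import ctrl
def snap(n,tag):
    s=ctrl.read_state(); c=ctrl.read_camera(n); pickle.dump((s,c),open(f'{tag}.pkl','wb')); cv2.imwrite(f'pics/{tag}.png',c['frame']); return s,c
def pt(c,u,v,r=1,z=None):
    K=c['mtx']; P=c['pose']; d=c['depth'][v-r:v+r+1,u-r:u+r+1]; d=np.median(d[d>0]) if (d>0).any() else 0
    ray=np.array([(u-K[0,2])/K[0,0],(v-K[1,2])/K[1,1],1])
    if z is not None: d=(z-P[2,3])/(P[:3,:3]@ray)[2]
    return P[:3,:3]@(ray*d)+P[:3,3]
E
python3 - <<'E'
from h import *
for n in('scene','side'): s,c=snap(n,n+'0'); print(c['pose'].round(3))
print(s)
a=cv2.imread('pics/scene0.png')
E
```

```text
[[ 0.554  0.653 -0.516  0.913]
 [ 0.832 -0.435  0.343 -0.275]
 [-0.001 -0.62  -0.785  0.763]
 [ 0.     0.     0.     1.   ]]
[[ 0.839 -0.319  0.441  0.088]
 [-0.544 -0.489  0.682 -0.669]
 [-0.002 -0.812 -0.584  0.66 ]
 [ 0.     0.     0.     1.   ]]
{'time_s': 0.05, 'q': array([-1.27360479,  0.43521357,  0.02499081,  1.57409013, -0.01159325,
        1.13399689, -0.07505536]), 'joint_vel': array([-0.00023863, -0.00177092,  0.00155264, -0.00169557,  0.00158075,
       -0.00072457,  0.00058481]), 'tau': array([ 2.18939022e-03, -6.72397685e+01,  1.02836799e+00, -3.17253900e+01,
        1.55974628e-02,  7.31565437e-03,  2.26339540e-05]), 'tcp_pos': array([0.24313533, 0.57522616, 0.23053472]), 'ee_rot': array([ 8.33444915e-01,  5.52601993e-01, -6.05193736e-04,  4.94457306e-04]), 'ft_force': array([ 0.04996674,  0.35274066, -0.52476082]), 'ft_torque': array([-0.00031485,  0.01013146,  0.01308418]), 'gripper_width': 0.9971164004332616}
```

View pics/scene0.png

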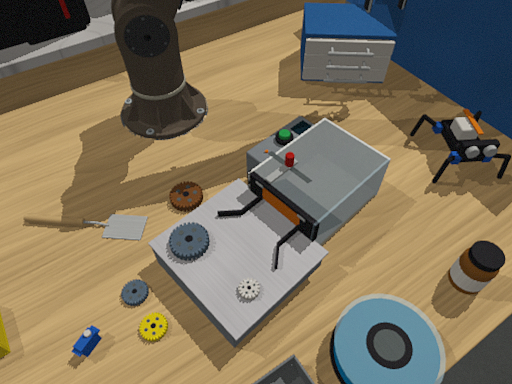

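View pics/side0.png

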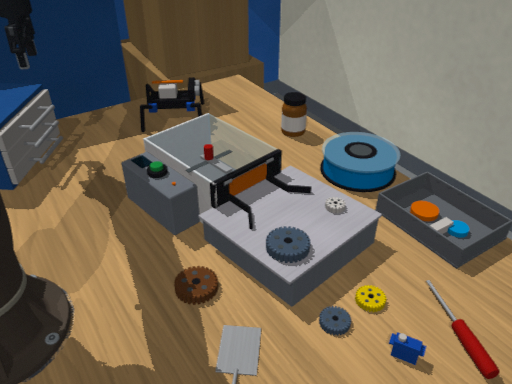

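Scene: big grey gear on the shelf at (188,241), small white gear (249,290), knob (290,160), button (285,135), flap (281,207). Side: gear (288,243), knob (208,152), button (157,169).

```bash
python3 - <<'E'
from h import *
a=cv2.imread('pics/scene0.png'); cv2.imwrite('pics/sc.png',cv2.resize(a[115:345,140:395],None,fx=3.1,fy=2.6*1,interpolation=cv2.INTER_CUBIC)[:600])
for n in('scene','side'):
    s,c=pickle.load(open(n+'0.pkl','rb')); K=c['mtx'];P=c['pose'];d=c['depth'];hsv=cv2.cvtColor(c['frame'],cv2.COLOR_BGR2HSV).astype(int)
    v,u=np.mgrid[:384,:512]; X=np.stack([(u-K[0,2])/K[0,0]*d,(v-K[1,2])/K[1,1]*d,d],-1)@P[:3,:3].T+P[:3,3]
    H,S,V=hsv[...,0],hsv[...,1],hsv[...,2]
    box=(u>140)&(u<400)&(v>115)&(v<345)
    for nm,m in dict(red=((H<4)|(H>176))&(S>170)&(X[...,2]>.12),green=(H>50)&(H<80)&(S>120),orange=(H>5)&(H<16)&(S>190)&(X[...,2]>.06)&(X[...,2]<.14)).items():
        m=m&box&(d>0); p=X[m]; print(n,nm,m.sum(),np.median(p,0).round(4),p.min(0).round(3),p.max(0).round(3))
        if nm!='orange':
            q=p[p[:,2]>p[:,2].max()-.004]; print('  top',q.mean(0).round(4),len(q))
    # shelf plane & gear top
    m=box&(abs(X[...,2]-.07)<.003); r=cv2.minAreaRect(X[m][:,:2].astype(np.float32)*1000); print(' shelf',r,cv2.boxPoints(r).round(0).tolist())
    for lo,hi in((.084,.092),(.079,.0835)):
        m=(box&(X[...,2]>lo)&(X[...,2]<hi)&(d>0)).astype(np.uint8); k,l,st,ce=cv2.connectedComponentsWithStats(m)
        for i in range(1,k):
            if st[i,4]>60:
                p=X[l==i]; r=cv2.minEnclosingCircle(p[:,:2].astype(np.float32)*1000); print(' comp',lo,st[i],ce[i].round(),r,np.median(p,0).round(4))
E
```

```text
scene red 106 [0.4809 0.0945 0.159 ] [0.469 0.088 0.135] [0.486 0.105 0.168]
  top [0.4775 0.0976 0.1658] 34
scene green 127 [0.3847 0.1527 0.1214] [ 0.367 -0.02   0.074] [0.629 0.174 0.125]
  top [0.3867 0.1523 0.1232] 62
scene orange 427 [0.5341 0.0353 0.097 ] [ 0.388 -0.065  0.074] [0.629 0.1   0.125]
 shelf ((524.4569702148438, 23.490203857421875), (290.9916076660156, 500.51226806640625), 15.411879539489746) [[318.0, 226.0], [451.0, -256.0], [731.0, -179.0], [598.0, 303.0]]
 comp 0.084 [217 184 100  81 405] [270. 220.] ((543.7192993164062, -7.634891510009766), 106.5933609008789) [0.5517 0.0112 0.0859]
 comp 0.084 [ 168  222   41   36 1070] [188. 239.] ((492.3680725097656, -161.7031707763672), 41.18362808227539) [ 0.4948 -0.1629  0.0892]
 comp 0.079 [238 278  22  21 173] [248. 288.] ((645.74462890625, -116.7014389038086), 20.353548049926758) [ 0.6444 -0.1193  0.0825]
side red 119 [0.4704 0.0901 0.1552] [0.464 0.085 0.137] [0.482 0.102 0.167]
  top [0.4732 0.0936 0.1646] 30
side green 125 [0.3763 0.1498 0.1207] [0.364 0.14  0.099] [0.39  0.198 0.125]
  top [0.3781 0.154  0.1223] 64
side orange 586 [0.5314 0.0339 0.0947] [0.386 0.015 0.062] [0.843 0.276 0.116]
 shelf ((621.338134765625, 6.8377685546875), (495.74774169921875, 415.894287109375), 10.396533966064453) [[340.0, 167.0], [415.0, -242.0], [903.0, -153.0], [828.0, 256.0]]
 comp 0.084 [141 165 147  47 526] [219. 189.] ((476.0493469238281, 80.55510711669922), 156.53060913085938) [0.4673 0.0405 0.087 ]
 comp 0.084 [ 266  226   45   32 1067] [288. 241.] ((493.66888427734375, -162.6431427001953), 42.81665802001953) [ 0.4908 -0.1658  0.0882]
 comp 0.079 [250 174  62  16 114] [281. 183.] ((587.2650146484375, -8.04751968383789), 65.29277038574219) [ 0.5939 -0.0114  0.0813]
 comp 0.079 [326 197  20  13 179] [335. 203.] ((644.5965576171875, -116.73638916015625), 22.200515747070312) [ 0.6443 -0.1184  0.0821]
```

View pics/sc.png

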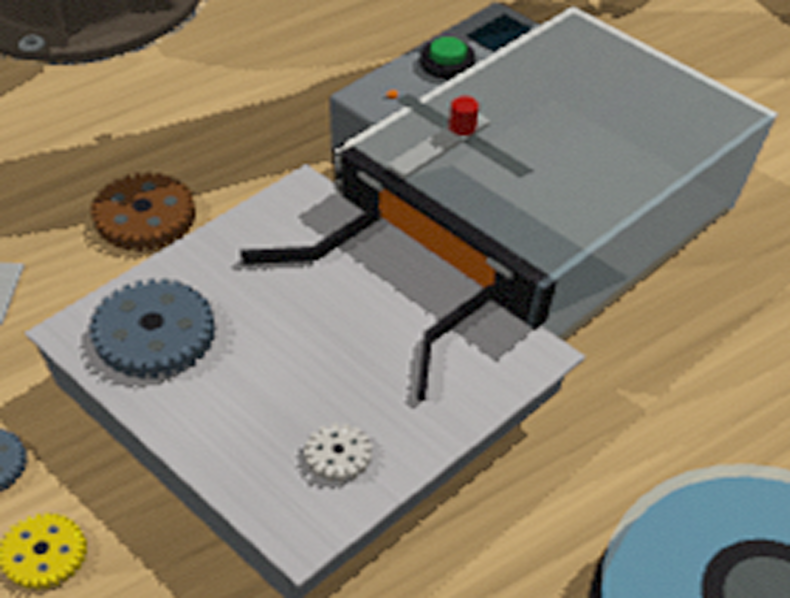

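```bash
python3 - <<'E'
from h import *
s,c=pickle.load(open('scene0.pkl','rb'))
A,B,D=[pt(c,0+u,v,z=.07)[:2] for u,v in((149,244),(328,252),(239,179))]
f=lambda cx,cy,z:pt(c,140+cx/3.1-.0,115+cy/2.6,z=z)[:2]
import types
def P(cx,cy,z):
    K=c['mtx'];M=c['pose'];r=M[:3,:3]@np.array([(140+cx/3.1-K[0,2])/K[0,0],(115+cy/2.6-K[1,2])/K[1,1],1]); return (M[:3,3]+r*(z-M[2,3])/r[2])[:2]
A,B,D=P(28,335,.07),P(582,355,.07),P(308,166,.07)
print('A',A,'B',B,'D',D)
E1=B-D; print('width',np.linalg.norm(E1),'yawW',np.degrees(np.arctan2(*E1[::-1]))); E2=D-A; print('len',np.linalg.norm(E2),np.degrees(np.arctan2(*E2[::-1])))
# roof left edge, header corners
for nm,p in dict(roofNL=(345,150),roofNR=(548,282),roofFR=(775,112),roofFL=(573,10)).items(): print(nm,P(*p,.128).round(4))
# orange pixels -> plane
for n in('scene','side'):
    s,c=pickle.load(open(n+'0.pkl','rb'));K=c['mtx'];M=c['pose'];d=c['depth'];h=cv2.cvtColor(c['frame'],cv2.COLOR_BGR2HSV).astype(int)
    v,u=np.mgrid[:384,:512];X=np.stack([(u-K[0,2])/K[0,0]*d,(v-K[1,2])/K[1,1]*d,d],-1)@M[:3,:3].T+M[:3,3]
    m=(h[...,0]>5)&(h[...,0]<16)&(h[...,1]>190)&(X[...,2]>.07)&(X[...,2]<.12)&(X[...,0]>.47)&(X[...,0]<.6)&(abs(X[...,1]-.035)<.06)
    p=X[m][:,:2]; vx,vy,x0,y0=cv2.fitLine(p.astype(np.float32),cv2.DIST_HUBER,0,.01,.01).ravel(); t=(p-[x0,y0])@[vx,vy]; print(n,'orange',m.sum(),np.degrees(np.arctan2(vy,vx)),x0,y0,t.min(),t.max(),(np.array([x0,y0])+(t.min()+t.max())/2*np.array([vx,vy])).round(4))
    k=X[(abs(X[...,2]-.14)<.03)&((h[...,0]<4)|(h[...,0]>176))&(h[...,1]>170)&(X[...,0]<.5)&(X[...,0]>.45)]
    # knob axis: fit circle R=10mm
    from scipy.optimize import least_squares
    k=k[k[:,2]<.162]; r=least_squares(lambda q:np.hypot(k[:,0]-q[0],k[:,1]-q[1])-.01,k[:,:2].mean(0)+.01*np.array([0,0])-.008*(M[:2,3]-k[:,:2].mean(0))/np.linalg.norm(M[:2,3]-k[:,:2].mean(0)),loss='soft_l1',f_scale=.001); print('knob',r.x.round(4),len(k))
E
```

```text
A [ 0.44897104 -0.23127308] B [0.6651137 0.0608911] D [0.40432543 0.01433329]
width 0.2649115905123573 yawW 10.12221911183219
len 0.24963116358771456 100.30256735223533
roofNL [0.4464 0.0207]
roofNR [0.6263 0.0552]
roofFR [0.5812 0.3001]
roofFL [0.4008 0.2634]
scene orange 409 10.18504 0.533056 0.034865245 -0.05381099285987871 0.0585803747151252 [0.5354 0.0353]
knob [0.4747 0.0982] 62
side orange 572 10.356609 0.52605075 0.032519054 -0.05039585151107 0.061845053769408846 [0.5317 0.0335]
knob [0.4756 0.097 ] 88
```

Cabinet axis is at 100.3°, gate ≈ (0.534, 0.036). The knob predicted from that frame is within 1.5 mm of the measured one. The big gear is at gate-frame (-188, +76) mm and the small one at (-171, -81) mm.

```bash
cat >> h.py <<'E'
from scipy.spatial.transform import Rotation as R
G=np.array([.534,.036,.07]); A=np.radians(100.3); F=np.array([[np.cos(A),-np.sin(A),0],[np.sin(A),np.cos(A),0],[0,0,1]])
def gate(p): return (F.T@(np.array(p)-G)*1000).round(1)
def go(x,y,z,yaw):
    "gate-frame mm; yaw of jaw axis in gate frame, deg"
    s=ctrl.read_state(); T=R.from_quat(s['ee_rot']); p=G+F@np.array([x,y,z])/1000
    a=A+np.radians(yaw); X=np.array([np.cos(a),np.sin(a),0]); Z=np.array([0,0,-1.]); W=R.from_matrix(np.c_[X,np.cross(Z,X),Z])
    print(f"t={s['time_s']:.2f} at",gate(s['tcp_pos']),'F',(F.T@s['ft_force']).round(1),'q7',s['q'][6].round(2),'| cm',(T.inv().apply(p-s['tcp_pos'])*100).round(2),'deg',(T.inv()*W).as_rotvec(degrees=True).round(2))
E
python3 -c "
from h import *
go(70,46,130,-90)
print(gate([.3825,.153,.122]))"
```

```text
t=0.10 at [582.6 189.8 160.6] F [-0.4 -0.8 -0.7] q7 -0.08 | cm [-35.01  40.1    3.12] deg [5.000e-02 7.000e-02 5.679e+01]
[142.2 128.1  52. ]
```

Call:
arm_command --plan "-35 40.1 3.1 0 0 56.8 3;-35 40.1 3.1 0 0 56.8 3;-35 40.1 3.1 0 0 56.8 3;-35 40.1 3.1 0 0 56.8 3;-35 40.1 3.1 0 0 56.8 3;-35 40.1 3.1 0 0 56.8 3;-35 40.1 3.1 0 0 56.8 3;-35 40.1 3.1 0 0 56.8 3"

```text
time_s: 0.9
tcp_pos: [0.4182, 0.2147, 0.2078]
ee_rot: [0.996, 0.088, -0.0, 0.001]
ft_force: [1.5, -0.2, 0.0]
gripper_width: 0.353
```

```bash
python3 -c "
from h import *
go(70,46,130,-90)"
```

```text
t=0.90 at [196.5  81.9 137.8] F [-0.5 -1.4  0. ] q7 -0.31 | cm [ 3.63 12.64  0.8 ] deg [ 0.06  0.04 -0.19]
```

Call:
arm_command --plan "3.6 12.6 0.8 0 0 0 3;3.6 12.6 0.8 0 0 0 3;3.6 12.6 0.8 0 0 0 3;3.6 12.6 0.8 0 0 0 3;3.6 12.6 0.8 0 0 0 3;3.6 12.6 0.8 0 0 0 3;3.6 12.6 0.8 0 0 0 3;3.6 12.6 0.8 0 0 0 3"

```text
time_s: 1.7
tcp_pos: [0.4754, 0.0981, 0.1999]
ee_rot: [0.996, 0.089, -0.0, 0.0]
ft_force: [0.4, -0.4, -0.1]
gripper_width: 0.351
```

```bash
python3 -c "
from h import *
go(70,46,67,-90)
s,c=snap('wrist','w1'); K=c['mtx']; T=c['T_tool_cam']; print(K,T.round(3))
p=np.linalg.inv(T)@np.array([0,0,0,1]); print('tcp px',K@p[:3]/p[2])
g=lambda x,y,z:(F@np.array([x,y,z])/1000+G)
for q in ((70,46,94.5),):
  t=R.from_quat(s['ee_rot']).inv().apply(g(*q)-s['tcp_pos']); p=np.linalg.inv(T)@np.r_[t,1]; print('pred knob top px',K@p[:3]/p[2])
"
```

```text
t=1.70 at [ 71.6  46.6 129.9] F [-0.5 -0.3 -0.1] q7 0.01 | cm [0.06 0.16 6.29] deg [ 0.05  0.05 -0.06]
[[342.35438147   0.         253.9380529 ]
 [  0.         342.35438147 191.17499706]
 [  0.           0.           1.        ]] [[ 1.     0.    -0.     0.   ]
 [-0.     0.945  0.326 -0.084]
 [ 0.    -0.326  0.945 -0.142]
 [ 0.     0.     0.     1.   ]]
tcp px [252.87802746 261.01699748   1.        ]
pred knob top px [254.10466234 231.25372111   1.        ]
```

View pics/w1.png

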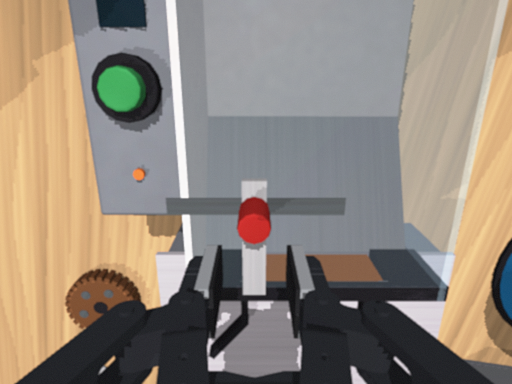

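Call:
arm_command --plan "0.1 0.1 2 0 0 0 3;0.1 0.1 4 0 0 0 3;0.1 0.1 6.3 0 0 0 3;0.1 0.1 6.3 0 0 0 3;0.1 0.1 6.3 0 0 0 3;-0.4 0.1 6.3 0 0 0 3;-1 0.1 6.3 0 0 0 3;-1.5 0.1 6.3 0 0 0 3"

```text
time_s: 2.55
tcp_pos: [0.4611, 0.0944, 0.1379]
ee_rot: [0.996, 0.089, 0.001, 0.0]
ft_force: [1.2, -0.5, 2.1]
gripper_width: 0.354
```

```bash
python3 -c "
from h import *
go(70,80,67,-90)"
```

```text
t=2.55 at [70.5 61.3 67.9] F [-0.7 -1.1  2.1] q7 0.05 | cm [-1.87  0.05  0.09] deg [ 0.02 -0.08 -0.08]
```

Call:
arm_command --plan "-0.5 0 0 0 0 0 3;-1 0 0 0 0 0 3;-1.4 0 0 0 0 0 3;-1.7 0 0 0 0 0 3;-1.9 0 0 0 0 0 3;-2.1 0 0 0 0 0 3;-2.1 0 0 0 0 0 3;-2.1 0 0 0 0 0 3"

```text
time_s: 3.35
tcp_pos: [0.4409, 0.0908, 0.1379]
ee_rot: [0.996, 0.089, 0.001, 0.0]
ft_force: [3.3, 0.7, 0.3]
gripper_width: 0.349
```

```bash
python3 -c "
from h import *
go(70,82,67,-90)"
```

```text
t=3.35 at [70.5 81.8 67.9] F [ 0.1 -3.4  0.3] q7 0.03 | cm [-0.02  0.05  0.09] deg [ 0.02 -0.12 -0.08]
```

Call:
arm_command --plan "-0.1 0 0 0 0 0 3;-0.2 0 0 0 0 0 3;-0.2 0 0 0 0 0 3;-0.3 0 0 0 0 0 3;-0.3 0 0 0 0 0 3;-0.3 0 0 0 0 0 3;-0.3 0 0 0 0 0 3;-0.3 0 0 0 0 0 3"

```text
time_s: 4.15
tcp_pos: [0.4407, 0.0907, 0.1383]
ee_rot: [0.996, 0.089, 0.004, 0.0]
ft_force: [12.0, 1.5, -8.5]
gripper_width: 0.356
```

```bash
python3 -c "
from h import *
go(-187,140,110,180)"
```

```text
t=4.15 at [70.5 82.1 68.3] F [ -0.6 -12.1  -8.5] q7 0.03 | cm [-5.72 25.76 -4.19] deg [-0.28 -0.36 89.91]
```

Call:
arm_command --plan "0.3 0 0 0 0 0 3;0.3 0 -2 0 0 0 3;0.3 0 -4.2 0 0 0 3;-5.7 25.8 -4.2 0 0 90 5;-5.7 25.8 -4.2 0 0 90 5;-5.7 25.8 -4.2 0 0 90 5;-5.7 25.8 -4.2 0 0 90 5;-5.7 25.8 -4.2 0 0 90 5"

```text
time_s: 4.95
tcp_pos: [0.4293, -0.1599, 0.18]
ee_rot: [0.959, -0.285, 0.003, -0.002]
ft_force: [1.8, 0.7, -1.0]
gripper_width: 0.585
```

```bash
python3 - <<'E'
from h import *
go(-187,140,110,180)
s,c=snap('scene','scene1'); K=c['mtx'];P=c['pose'];d=c['depth'];h=cv2.cvtColor(c['frame'],cv2.COLOR_BGR2HSV).astype(int)
v,u=np.mgrid[:384,:512]; X=np.stack([(u-K[0,2])/K[0,0]*d,(v-K[1,2])/K[1,1]*d,d],-1)@P[:3,:3].T+P[:3,3]
m=((h[...,0]<4)|(h[...,0]>176))&(h[...,1]>170)&(X[...,2]>.135)&(X[...,0]>.3)&(X[...,0]<.6); print(m.sum(),gate(X[m].mean(0)))
s,c=pickle.load(open('scene0.pkl','rb'));d=c['depth'];h=cv2.cvtColor(c['frame'],cv2.COLOR_BGR2HSV).astype(int);X=np.stack([(u-K[0,2])/K[0,0]*d,(v-K[1,2])/K[1,1]*d,d],-1)@P[:3,:3].T+P[:3,3]
m=((h[...,0]<4)|(h[...,0]>176))&(h[...,1]>170)&(X[...,2]>.135)&(X[...,0]>.3)&(X[...,0]<.6); print('before',m.sum(),gate(X[m].mean(0)))
E
```

```text
t=4.95 at [-174.  138.  110.] F [ 0.3 -1.9 -1. ] q7 -0.09 | cm [ 0.75  1.08 -0.  ] deg [-0.33 -0.11 46.62]
110 [ 54.5  75.3 105.1]
before 106 [67.6 42.5 86.2]
```

Call:
arm_command --plan "0.3 0.6 0 0 0 46.6 5;0.7 1.1 0 0 0 46.6 5;0.7 1.1 0 0 0 46.6 5;0.7 1.1 0 0 0 46.6 5;0.7 1.1 0 0 0 46.6 5;0.7 1.1 2 0 0 46.6 5;0.7 1.1 4 0 0 46.6 5;0.7 1.1 4 0 0 46.6 5"

```text
time_s: 5.8
tcp_pos: [0.4262, -0.1804, 0.1388]
ee_rot: [0.762, -0.647, 0.001, -0.0]
ft_force: [-0.7, 0.6, -0.4]
gripper_width: 0.586
```

```bash
python3 - <<'E'
from h import *
go(-187,134,2,180)
s,c=snap('wrist','w2')
E
```

```text
t=5.80 at [-193.6  144.8   68.8] F [ 0.7  0.5 -0.4] q7 -0.68 | cm [-0.69 -1.05  6.68] deg [-0.1  -0.11 -0.96]
```

View pics/w2.png

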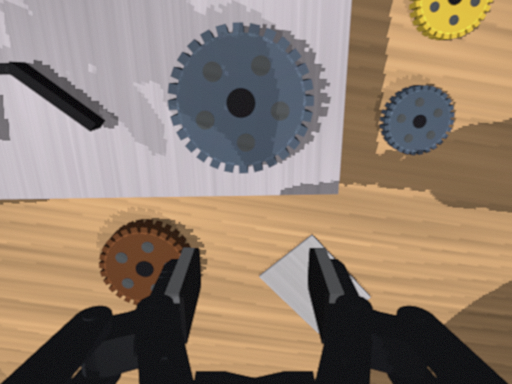

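The gear centre at pixel (241,102) agrees with the earlier estimate. I'll descend beside it and push.

Call:
arm_command --plan "-0.7 -1 2 0 0 -1 5;-0.7 -1 4 0 0 -1 5;-0.7 -1 5.5 0 0 -1 5;-0.7 -1 6.6 0 0 -1 5;-0.7 -1 6.6 0 0 -1 5;-0.7 -1.8 6.6 0 0 -1 5;-0.7 -2.6 6.6 0 0 -1 5;-0.7 -3 6.6 0 0 -1 5"

```text
time_s: 6.65
tcp_pos: [0.4574, -0.1692, 0.0748]
ee_rot: [0.768, -0.64, 0.003, -0.001]
ft_force: [0.2, 0.8, 0.7]
gripper_width: 0.583
```

```bash
python3 - <<'E'
from h import *
go(-187,42,2,180)
E
```

```text
t=6.65 at [-188.2  112.1    4.8] F [ 0.8 -0.3  0.7] q7 -0.59 | cm [-0.11 -7.    0.31] deg [-0.28 -0.19  0.08]
```

Call:
arm_command --plan "-0.1 -0.7 0.1 0 0 0 5;-0.1 -1.5 0.2 0 0 0 5;-0.1 -2.3 0.2 0 0 0 5;-0.1 -3.1 0.2 0 0 0 5;-0.1 -3.9 0.2 0 0 0 5;-0.1 -4.7 0.2 0 0 0 5;-0.1 -5.4 0.2 0 0 0 5;-0.1 -5.8 0.2 0 0 0 5"

```text
time_s: 7.45
tcp_pos: [0.5151, -0.1576, 0.073]
ee_rot: [0.768, -0.64, 0.003, -0.001]
ft_force: [-0.0, -0.2, -0.0]
gripper_width: 0.586
```

```bash
cat >> h.py <<'E'
def gear(n='scene'):
    s,c=snap(n,'tmp'); K=c['mtx'];P=c['pose'];d=c['depth'];v,u=np.mgrid[:384,:512]
    X=np.stack([(u-K[0,2])/K[0,0]*d,(v-K[1,2])/K[1,1]*d,d],-1)@P[:3,:3].T+P[:3,3]; Q=((X-G)@F)*1000
    h=cv2.cvtColor(c['frame'],cv2.COLOR_BGR2HSV)
    # gear top pixels: bluish grey
    m=(abs(Q[...,2]-18)<3.5)&(Q[...,0]>-260)&(Q[...,0]<20)&(abs(Q[...,1])<140)&(h[...,0]>90)&(h[...,0]<125)&(h[...,1]>50)
    p=Q[m]; print(n,m.sum(),'circ',cv2.minEnclosingCircle(p[:,:2].astype(np.float32)),'med',np.median(p,0).round(1))
E
python3 - <<'E'
from h import *
go(-187,42,2,180)
gear('scene'); gear('side')
E
```

```text
t=7.45 at [-187.1   53.2    3. ] F [-0.2  0.1 -0. ] q7 -0.64 | cm [-0.01 -1.12  0.11] deg [-0.29 -0.2   0.1 ]
scene 947 circ ((-106.84259796142578, -19.98897361755371), 133.01112365722656) med [-188.3    6.3   19.1]
side 310 circ ((-97.68272399902344, 13.429975509643555), 133.23208618164062) med [-181.4   29.    18.2]
```

View pics/tmp.png

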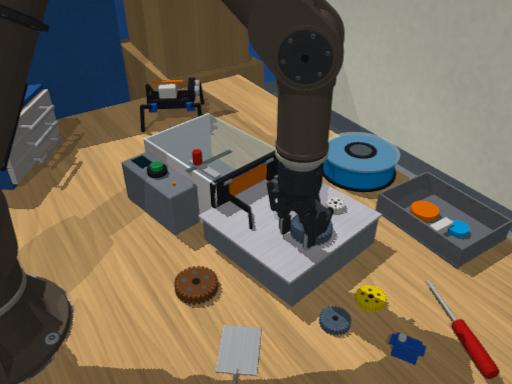

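The side view shows the gear at (312,230), still between the fingers, and the knob moved to (197,157). The scene depth puts the gear at about y=+6 mm, so one more short push, then lift and measure.

Call:
arm_command --plan "0 -0.4 0 0 0 0 5;0 -0.7 0 0 0 0 5;0 -0.7 0 0 0 0 5;0 0.5 0 0 0 0 5;0 1.5 -1 0 0 0 5;0 2 -5 0 0 0 5;5 4 -9 0 0 0 5;9 4 -9 0 0 0 5"

```text
time_s: 8.35
tcp_pos: [0.4903, -0.249, 0.1657]
ee_rot: [0.769, -0.639, 0.004, -0.002]
ft_force: [1.4, 0.7, 0.0]
gripper_width: 0.586
```

```bash
python3 - <<'E'
from h import *
go(-250,0,60,90)
go(-250,0,60,-90)
gear('side'); gear('scene')
E
```

```text
t=8.35 at [-272.6   94.    95.7] F [ 0.4 -1.5  0. ] q7 -0.57 | cm [-2.23 -9.38  3.64] deg [-0.5   0.23 90.28]
t=8.35 at [-272.6   94.    95.7] F [ 0.4 -1.5  0. ] q7 -0.57 | cm [-2.23 -9.38  3.64] deg [ -0.23  -0.5  -89.72]
side 585 circ ((-95.70112609863281, 7.7167463302612305), 130.77651977539062) med [-195.1   15.8   18.2]
scene 948 circ ((-96.34871673583984, -6.57342004776001), 130.96730041503906) med [-1.884e+02  1.000e-01  1.920e+01]
```

Call:
arm_command --plan "-0.5 -5 1 0.2 -0.5 -90 5;-2.2 -9.4 2 0 -0.5 -90 5;-2.2 -9.4 3 0 -0.5 -90 5;-2.2 -9.4 3.6 0 -0.5 -90 5;-2.2 -9.4 3.6 0 -0.5 -90 5;-2.2 -9.4 3.6 0 -0.5 -90 5;-2.2 -9.4 3.6 0 -0.5 -90 5;-2.2 -9.4 3.6 0 -0.5 -90 5"

```text
time_s: 9.25
tcp_pos: [0.5774, -0.2206, 0.1312]
ee_rot: [0.996, -0.092, 0.002, 0.002]
ft_force: [0.2, -0.7, 0.2]
gripper_width: 0.584
```

```bash
python3 - <<'E'
from h import *
go(-250,0,2,-90)
E
```

```text
t=9.25 at [-260.2    3.1   61.2] F [-0.7 -0.1  0.2] q7 0.35 | cm [-0.1  -1.09  5.91] deg [  0.22  -0.24 -20.85]
```

Call:
arm_command --plan "-0.1 -0.5 0 0.2 -0.2 -20.8 5;-0.1 -1 0 0.2 -0.2 -20.8 5;-0.1 -1 0 0.2 -0.2 -20.8 5;-0.1 -1 0 0.2 -0.2 -20.8 5;-0.1 -1 0 0.2 -0.2 -20.8 5;-0.1 -1 0 0.2 -0.2 -20.8 5;-0.1 -1 0 0.2 -0.2 -20.8 5;-0.1 -1 0 0.2 -0.2 -20.8 5"

```text
time_s: 10.05
tcp_pos: [0.5782, -0.2106, 0.1311]
ee_rot: [0.996, 0.089, 0.0, 0.0]
ft_force: [-0.2, -0.8, 0.1]
gripper_width: 0.583
```

```bash
python3 - <<'E'
from h import *
go(-250,0,2,-90); snap('wrist','w3')
gear('scene');gear('side')
E
```

```text
t=10.05 at [-250.5    0.6   61.1] F [-0.7  0.3  0.1] q7 0.64 | cm [ 0.06 -0.05  5.91] deg [ 0.03 -0.02 -0.08]
scene 760 circ ((-94.74369049072266, -5.3139753341674805), 128.39927673339844) med [-181.5   -4.3   19.2]
side 778 circ ((-94.02621459960938, 7.068012237548828), 134.67996215820312) med [-188.6   10.    18.3]
```

View pics/w3.png

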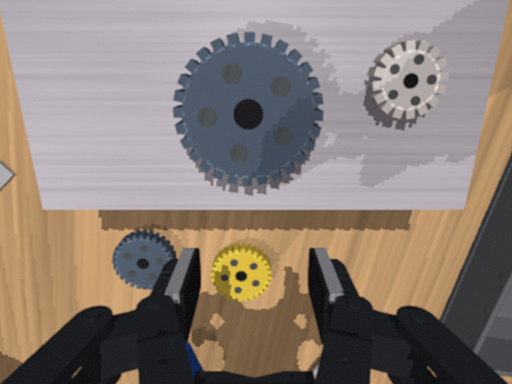

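Gear at (248,114), small white gear at (411,81) undisturbed. The gear is about 2.5 mm off the jaw centre, which the two-finger push will centre.

Call:
arm_command --plan "0 0 2 0 0 0 5;0 0 4 0 0 0 5;0 0 5.5 0 0 0 5;0 0 5.9 0 0 0 5;0 0 5.9 0 0 0 5;0 -0.8 5.9 0 0 0 5;0 -1.6 5.9 0 0 0 5;0 -2.2 5.9 0 0 0 5"

```text
time_s: 11.0
tcp_pos: [0.5747, -0.1877, 0.0727]
ee_rot: [0.996, 0.09, 0.001, 0.0]
ft_force: [-0.8, 1.1, -0.6]
gripper_width: 0.58
```

Call:
arm_command --plan "0 -0.5 0 0 0 0 5;0 -1.2 0 0 0 0 5;0 -2 0 0 0 0 5;0 -2.9 0 0 0 0 5;0 -3.8 0 0 0 0 5;0 -4.7 0 0 0 0 5;0 -5.6 0 0 0 0 5;0 -6.4 0 0 0 0 5"

```text
time_s: 11.8
tcp_pos: [0.5631, -0.1238, 0.0727]
ee_rot: [0.996, 0.09, 0.001, 0.0]
ft_force: [-0.1, -0.8, 0.2]
gripper_width: 0.584
```

```bash
python3 - <<'E'
from h import *
go(-40,0,2,-90)
gear('scene')
E
```

```text
t=11.80 at [-1.624e+02 -1.000e-01  2.700e+00] F [-0.8  0.2  0.2] q7 0.53 | cm [-1.000e-02 -1.224e+01  6.000e-02] deg [ 0.01 -0.08  0.01]
scene 347 circ ((-79.8094253540039, -8.828797340393066), 119.33534240722656) med [-102.8   -9.    19.2]
```

Call:
arm_command --plan "0 -0.5 0 0 0 0 5;0 -1.2 0 0 0 0 5;0 -2 0 0 0 0 5;0 -2.9 0 0 0 0 5;0 -3.8 0 0 0 0 5;0 -4.7 0 0 0 0 5;0 -5.6 0 0 0 0 5;0 -6.2 0 0 0 0 5"

```text
time_s: 12.65
tcp_pos: [0.5516, -0.06, 0.0726]
ee_rot: [0.996, 0.091, 0.0, -0.001]
ft_force: [-0.1, -0.4, -0.7]
gripper_width: 0.587
```

```bash
python3 - <<'E'
from h import *
go(-40,0,2,-90)
a,_=snap('scene','s5'); b,_=snap('side','s5b')
cv2.imwrite('pics/s5c.png',np.hstack([cv2.imread('pics/s5.png')[110:350,140:400],cv2.imread('pics/s5b.png')[110:350,120:380]]))
E
```

```text
t=12.65 at [-97.6  -0.1   2.6] F [-0.4  0.2 -0.7] q7 0.43 | cm [ 0.   -5.75  0.06] deg [-0.08 -0.06  0.13]
```

View pics/s5c.png

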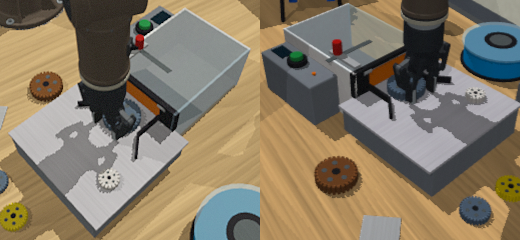

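The gear sits in the lane ahead of the fingers and the white gear is untouched. Continuing the push.

Call:
arm_command --plan "0 -0.6 0 0 0 0 5;0 -1.3 0 0 0 0 5;0 -2.1 0 0 0 0 5;0 -2.9 0 0 0 0 5;0 -3.7 0 0 0 0 5;0 -4.5 0 0 0 0 5;0 -5.3 0 0 0 0 5;0 -6 0 0 0 0 5"

```text
time_s: 13.55
tcp_pos: [0.5405, 0.0, 0.0726]
ee_rot: [0.996, 0.091, 0.0, -0.001]
ft_force: [0.8, -0.8, 0.4]
gripper_width: 0.585
```

```bash
python3 - <<'E'
from h import *
go(-30,0,2,-90)
a,_=snap('scene','s6'); b,_=snap('wrist','s6b')
cv2.imwrite('pics/s6c.png',np.hstack([cv2.resize(cv2.imread('pics/s6.png')[110:300,200:400],None,fx=2,fy=2),cv2.imread('pics/s6b.png')[:380,60:450]]))
E
```

```text
t=13.55 at [-36.6  -0.    2.6] F [-1.  -0.7  0.4] q7 0.32 | cm [ 0.   -0.66  0.06] deg [-0.09 -0.05  0.2 ]
```

View pics/s6c.png

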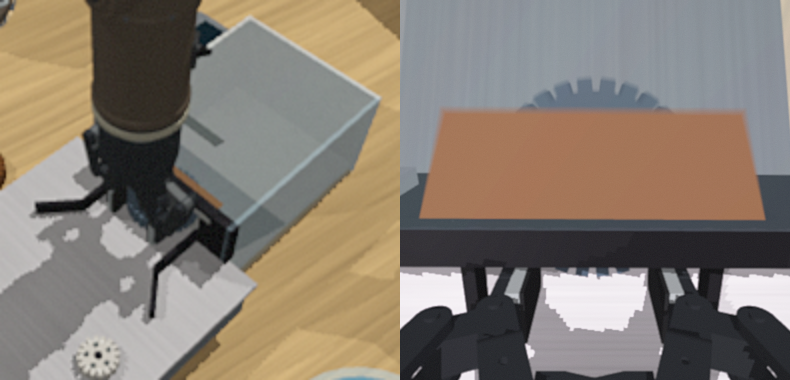

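The flap is raised and the gear is about half-way through the doorway. I'll push a bit more.

Call:
arm_command --plan "0 -0.4 0 0 0 0 5;0 -0.8 0 0 0 0 5;0 -1.1 0 0 0 0 5;0 -1.3 0 0 0 0 5;0 -1.3 0 0 0 0 5;0 -1.3 0 0 0 0 5;0 -1.3 0 0 0 0 5;0 -1.3 0 0 0 0 5"

```text
time_s: 14.45
tcp_pos: [0.5381, 0.0133, 0.0726]
ee_rot: [0.996, 0.092, 0.0, -0.001]
ft_force: [0.2, -0.0, -0.2]
gripper_width: 0.585
```

```bash
python3 - <<'E'
from h import *
go(-30,0,2,-90)
snap('wrist','s7')
E
```

```text
t=14.45 at [-23.1   0.    2.6] F [-0.1 -0.2 -0.2] q7 0.3 | cm [0.   0.69 0.06] deg [-0.12 -0.04  0.26]
```

View pics/s7.png

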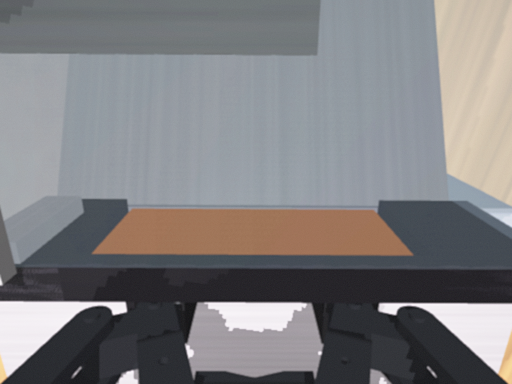

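Gear through and flap hanging flush. I'll back out, lift and go over the knob.

Call:
arm_command --plan "0 2.5 0 0 0 0 5;0 4 0 0 0 0 5;0 4 -4 0 0 0 4;0 4 -8 0 0 0 3;0 4 -12.7 0 0 0 3;0 4 -12.7 0 0 0 3;-4 0 -12.7 0 0 0 3;-7.6 -4 -12.7 0 0 0 3"

```text
time_s: 15.3
tcp_pos: [0.4637, 0.0315, 0.1995]
ee_rot: [0.996, 0.09, 0.001, -0.001]
ft_force: [-0.3, 1.5, 0.4]
gripper_width: 0.353
```

```bash
python3 - <<'E'
from h import *
go(70,76.5,130,-90)
E
```

```text
t=15.30 at [  8.2  69.9 129.5] F [1.5 0.1 0.4] q7 0.11 | cm [-0.65 -6.19 -0.04] deg [-0.09 -0.07  0.07]
```

Call:
arm_command --plan "-0.6 -3 0 0 0 0 3;-0.6 -6.2 0 0 0 0 3;-0.6 -6.2 0 0 0 0 3;-0.6 -6.2 0 0 0 0 3;-0.6 -6.2 0 0 0 0 3;-0.6 -6.2 0 0 0 0 3;-0.6 -6.2 0 0 0 0 3;-0.6 -6.2 0 0 0 0 3"

```text
time_s: 16.1
tcp_pos: [0.4468, 0.0908, 0.1995]
ee_rot: [0.996, 0.09, 0.001, -0.001]
ft_force: [-0.6, -0.7, -1.0]
gripper_width: 0.353
```

```bash
python3 - <<'E'
from h import *
go(70,76.5,67,-90)
snap('side','s8'); snap('wrist','s8b')
cv2.imwrite('pics/s8c.png',np.hstack([cv2.resize(cv2.imread('pics/s8.png')[90:280,100:300],None,fx=2,fy=2),cv2.imread('pics/s8b.png')[:380,60:450]]))
E
```

```text
t=16.10 at [ 69.5  76.  129.5] F [-0.6  0.7 -1. ] q7 -0.05 | cm [-0.06 -0.04  6.25] deg [-0.09 -0.07  0.  ]
```

View pics/s8c.png

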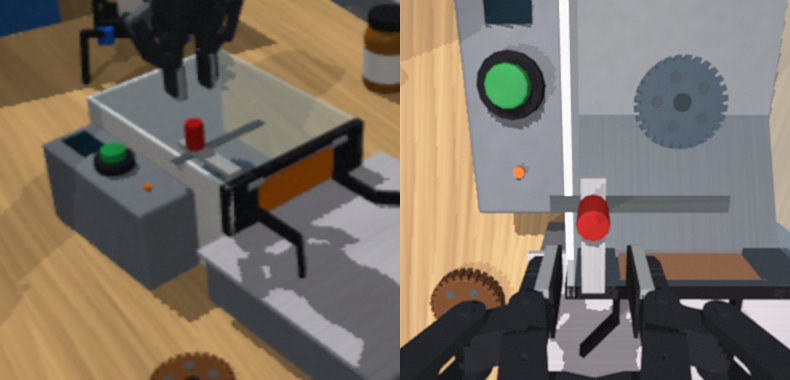

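The gear lies inside on the floor, the flap is shut and the knob is centred between the jaws. Closing the bolt.

Call:
arm_command --plan "0 0 2 0 0 0 3;0 0 4 0 0 0 3;0 0 6.2 0 0 0 3;0 0 6.2 0 0 0 3;0 0 6.2 0 0 0 3;0.5 0 6.2 0 0 0 3;1 0 6.2 0 0 0 3;1.5 0 6.2 0 0 0 3"

```text
time_s: 17.0
tcp_pos: [0.4623, 0.0941, 0.1383]
ee_rot: [0.996, 0.09, 0.001, -0.001]
ft_force: [-1.3, -0.5, 1.4]
gripper_width: 0.348
```

Call:
arm_command --plan "0.5 0 0 0 0 0 3;1 0 0 0 0 0 3;1.4 0 0 0 0 0 3;1.7 0 0 0 0 0 3;2 0 0 0 0 0 3;2.2 0 0 0 0 0 3;2.2 0 0 0 0 0 3;2.2 0 0 0 0 0 3"

```text
time_s: 17.8
tcp_pos: [0.481, 0.0976, 0.1376]
ee_rot: [0.996, 0.09, -0.002, -0.001]
ft_force: [-10.2, -1.5, 7.5]
gripper_width: 0.352
```

```bash
python3 - <<'E'
from h import *
go(70,40,67,-90)
s,c=pickle.load(open('s8b.pkl','rb')); K=c['mtx'];T=c['T_tool_cam'];M=np.eye(4);M[:3,:3]=R.from_quat(s['ee_rot']).as_matrix();M[:3,3]=s['tcp_pos'];c['pose']=M@T
print('button',gate(pt(c,167,87,z=.122)),gate(pt(c,167,87)))
E
```

```text
t=17.80 at [70.  41.2 67.6] F [ 0.3 10.4  7.5] q7 0.02 | cm [0.12 0.01 0.06] deg [-0.11  0.23  0.04]
button [145.5 128.8  52. ] [145.5 129.   51.4]
```

Bolt stalled at its closed stop (10 N). Next: the button at gate (145,129).

Call:
arm_command --plan "-0.4 0 0 0 0 0 3;-0.4 0 -2 0 0 0 3;-0.4 0 -4.5 0 0 0 3;-0.4 0 -6 0 0 0 3;-0.4 0 -6 0 0 0 3;-4 -4 -6 0 0 0 0;-8.8 -7.5 -6 0 0 0 0;-8.8 -7.5 -6 0 0 0 0"

```text
time_s: 18.6
tcp_pos: [0.3769, 0.1571, 0.197]
ee_rot: [0.996, 0.092, -0.004, -0.001]
ft_force: [1.4, 0.1, -0.5]
gripper_width: 0.002
```

```bash
python3 - <<'E'
from h import *
go(145,129,60,-90)
E
```

```text
t=18.60 at [147.3 132.9 127. ] F [-0.1 -1.4 -0.5] q7 -0.29 | cm [0.44 0.25 6.7 ] deg [-0.14  0.39  0.27]
```

Call:
arm_command --plan "0.4 0.2 2 0 0.4 0 0;0.4 0.2 4.5 0 0.4 0 0;0.4 0.2 6.7 0 0.4 0 0;0.4 0.2 7.2 0 0.4 0 0;0.4 0.2 7.6 0 0.4 0 0;0.4 0.2 8 0 0.4 0 0;0.4 0.2 8.2 0 0.4 0 0;0.4 0.2 8.2 0 0.4 0 0"

```text
time_s: 19.4
tcp_pos: [0.3809, 0.156, 0.116]
ee_rot: [0.996, 0.092, 0.0, -0.002]
ft_force: [-4.0, -2.9, 12.9]
gripper_width: 0.001
```

```bash
python3 - <<'E'
from h import *
go(145,129,45,-90)
E
```

```text
t=19.40 at [145.5 129.1  46. ] F [-2.1  4.5 12.9] q7 -0.22 | cm [0.01 0.05 0.1 ] deg [-0.18 -0.05  0.25]
```

Call:
arm_command --plan "0 0 0.2 0 0 0 0;0 0 0.2 0 0 0 0;0 0 0.2 0 0 0 0;0 0 -1 0 0 0 0;0 0 -4 0 0 0 0;0 0 -8 0 0 0 0;0 0 -12 0 0 0 0;0 -8 -16 0 0 0 0"

```text
time_s: 20.2
tcp_pos: [0.3752, 0.1962, 0.2624]
ee_rot: [0.996, 0.088, 0.003, -0.002]
ft_force: [2.3, 1.3, 0.0]
gripper_width: -0.0
```

Call:
arm_command --plan "-4 -4 0 0 0 0 0;-9 -8 0 0 0 0 0;-13 -12 0 0 0 0 0;-16 -16 0 0 0 0 0;-16 -16 0 0 0 0 0;-16 -16 0 0 0 0 0;-16 -16 0 0 0 0 0;-16 -16 0 0 0 0 0"

```text
time_s: 21.0
tcp_pos: [0.1908, 0.3252, 0.2623]
ee_rot: [0.996, 0.087, 0.003, -0.003]
ft_force: [0.5, -0.2, -0.0]
gripper_width: -0.003
```

```bash
python3 - <<'E'
from h import *
go(145,129,45,-90)
a,c=snap('scene','f1'); b,e=snap('side','f2')
cv2.imwrite('pics/fc.png',np.hstack([cv2.resize(cv2.imread('pics/f1.png')[110:350,150:400],None,fx=1.6,fy=2),cv2.resize(cv2.imread('pics/f2.png')[110:350,110:360],None,fx=1.55,fy=2)]))
for k,n in((c,'scene'),(e,'side')):
    for f in('0','f'):
        k2=pickle.load(open(n+'0.pkl','rb'))[1] if f=='0' else k
        K=k2['mtx'];P=k2['pose'];d=k2['depth'];v,u=np.mgrid[:384,:512];X=np.stack([(u-K[0,2])/K[0,0]*d,(v-K[1,2])/K[1,1]*d,d],-1)@P[:3,:3].T+P[:3,3];Q=((X-G)@F)*1000
        h=cv2.cvtColor(k2['frame'],cv2.COLOR_BGR2HSV).astype(int)
        r=((h[...,0]<4)|(h[...,0]>176))&(h[...,1]>170)&(Q[...,2]>66)&(Q[...,2]<98)&(abs(Q[...,0]-70)<25)&(abs(Q[...,1]-60)<40)
        g=(h[...,0]>50)&(h[...,0]<80)&(h[...,1]>120)&(abs(Q[...,0]-145)<25)&(abs(Q[...,1]-129)<25)
        print(n,f,'knob',Q[r].mean(0).round(1),r.sum(),'button top',np.percentile(Q[g][:,2],80).round(1),g.sum())
E
```

```text
t=21.00 at [345.9 286.  192.3] F [-0.3 -0.5 -0. ] q7 -1.01 | cm [15.72 20.06 14.74] deg [-0.26 -0.38 -0.34]
scene 0 knob [67.6 42.6 86.3] 104 button top 53.6 114
scene f knob [67.6 42.5 86.6] 106 button top 53.9 104
side 0 knob [65.7 51.9 83.8] 119 button top 52.7 122
side f knob [65.7 51.9 83.7] 120 button top 52.6 123
```

View pics/fc.png

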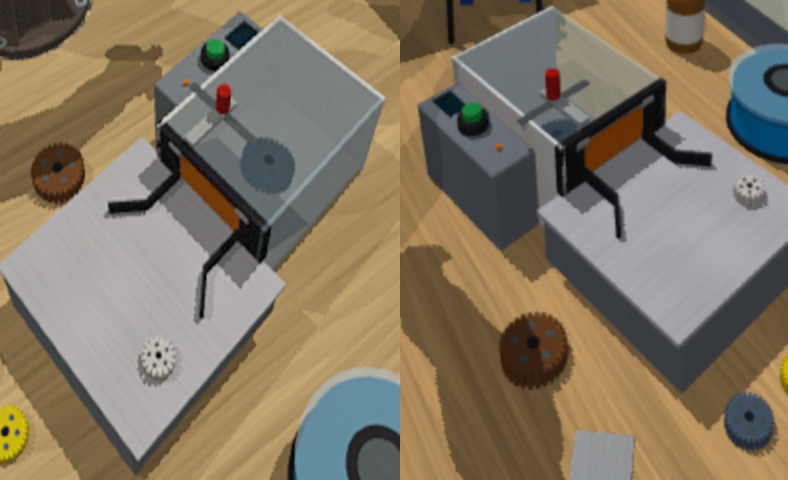

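Everything checks out: the knob is back at its starting position to within 0.1 mm, the gear is inside, the flap is shut, the button is up and the white gear is in place.

```bash
python3 -c "
from station import ctrl
print(ctrl.hand_in())"
```

```text
the job is handed in; nothing more can be done
None
```

The big grey gear is in the curing cabinet with the flap bolted shut and the start button pressed. I handed the job in at about 21 s of the 72 s allowed. `hand_in` gives no verdict.

**What I did:** I slid the bolt to its open stop. Then I pushed the gear sideways onto the lane's axis and along it through the flap until it slid down. After that I slid the bolt back to its closed stop, pressed the green button and released it, and moved the arm clear.

**Last checks:**
- **Gear and flap:** the final camera pictures show the gear on the cabinet floor and the flap hanging shut.
- **Bolt:** the knob is back within about 0.1 mm of its starting position in both camera views.
- **Button:** it was pressed about 6 mm, to about 13 N, then a little further; that last part was commanded but not read back. It is back at its starting height within 0.3 mm.
- **White gear:** the pictures show it on the shelf where it lay; I did not measure its final position.
- **Forces:** the highest force I read was about 14 N at the button, from readings taken only at the end of each move.

**Disagreements:**
- The two fixed cameras put the button about 8 mm apart, so I used the wrist camera's measurement, which the press confirmed.
- While the gripper partly blocked the views, some automatic gear readings were unreliable, so I went by the pictures instead.

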